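# Try the long hand lever and hold it in for gauging

## Task

Two hand levers stand on their test stands: try the one with the longer lever by pressing it in with the outside of your fingers until it meets its stop short of the bar, then back off and let it spring right out on its own. Press it in to the stop again and finish while holding it there, so that I can gauge the gap to the bar; do not force it, pinch it or reach in between lever and bar. Leave the short lever and the loose things on the bench alone.

Things in the scene. Friction and masses are not known exactly. Their poses are not given: they have to be found in the camera images.
- long_lever (a joint): angle of the long hand lever in rad: 0 = sprung out at rest (the blade stands 0.40 rad off the bar, splayed towards the robot), grows as it is pressed in, 0.40 = hard against its own stop, blade parallel to the bar with a 20 mm gap left. A return spring resists with 0.24 N m at 0, rising evenly to 0.72 N m at the stop, and brings it back out in well under a second
- long_lever_pivot (a point): pivot of the long lever, on its vertical hinge axis at half the blade's height (100 mm above the bench). The frame turns with the lever: +x is the way the lever is pressed (level, towards the bar, away from the robot's side), -y runs along the blade from pivot to tip, z up
- long_lever_pad (a point): point on the outer face of the long lever's blade to press on, 45 mm short of the tip (115 mm from the pivot), at half the blade's height; 6 mm to the outer side of the blade's middle line; same axes as the pivot's frame
- long_lever_tip (a point): free end of the long lever, which has a ball of 19 mm; the lever is a plain aluminium blade 160 mm long from the pivot, 12 mm thick, 16 mm high (92 to 108 mm above the bench)
- long_lever_front: outer half of the long lever's blade with the ball end, the side that is pressed; origin at the pivot, axes as the pivot's
- long_lever_back: inner half of the long lever's blade, the side that faces the bar: not to be touched; origin at the pivot, axes as the pivot's
- long_bar: the level bar end with black ribbed rubber grip (32 mm thick, 140 mm long) that the long lever closes on; origin under the middle of its stand, on the bench; the bar runs along y, its middle line 45 mm to +x and 100 mm up. The lever's pivot lies 3 mm to +x and 70 mm to +y of the origin, the tip points to -y. The stand (dark steel base 130 x 180 x 12 mm, two posts) is bolted to the bench
- short_lever (a joint): angle of the short hand lever in rad: 0 = sprung out at rest (the blade stands 0.40 rad off the bar, splayed towards the robot), grows as it is pressed in, 0.40 = hard against its own stop, blade parallel to the bar with a 20 mm gap left. A return spring resists with 0.24 N m at 0, rising evenly to 0.72 N m at the stop, and brings it back out in well under a second
- short_lever_pivot (a point): pivot of the short lever, on its vertical hinge axis at half the blade's height (100 mm above the bench). The frame turns with the lever: +x is the way the lever is pressed (level, towards the bar, away from the robot's side), -y runs along the blade from pivot to tip, z up
- short_lever_pad (a point): point on the outer face of the short lever's blade to press on, 45 mm short of the tip (55 mm from the pivot), at half the blade's height; 6 mm to the outer side of the blade's middle line; same axes as the pivot's frame
- short_lever_tip (a point): free end of the short lever, which has a ball of 19 mm; the lever is a plain aluminium blade 100 mm long from the pivot, 12 mm thick, 16 mm high (92 to 108 mm above the bench)
- short_lever_front: outer half of the short lever's blade with the ball end, the side that is pressed; origin at the pivot, axes as the pivot's
- short_lever_back: inner half of the short lever's blade, the side that faces the bar: not to be touched; origin at the pivot, axes as the pivot's
- short_bar: the level bar end with black ribbed rubber grip (32 mm thick, 140 mm long) that the short lever closes on; origin under the middle of its stand, on the bench; the bar runs along y, its middle line 45 mm to +x and 100 mm up. The lever's pivot lies 3 mm to +x and 70 mm to +y of the origin, the tip points to -y. The stand (dark steel base 130 x 180 x 12 mm, two posts) is bolted to the bench
- spacer_block: aluminium block 50 x 30 x 20 mm with two holes, loose on the bench, a bystander; origin at the centre of its underside
- stop_nut: dark knurled nut, 24 mm wide, 14 mm high, loose on the bench, a bystander; origin at the centre of its underside
- bush_1: brass flanged bush, 24 mm wide, 22 mm high, loose on the bench, a bystander; origin at the centre of its underside
- screwdriver: screwdriver, 163 mm long, 31 mm thick, loose on the bench, a bystander; origin at the centre of its underside
- paste_tin: flat yellow-lidded tin, 57 mm wide, 24 mm high, loose on the bench, a bystander; origin at the centre of its underside
- pliers: small pliers, 150 mm long, lying flat, loose on the bench, a bystander; origin at the centre of its underside

How it is judged (in metres and radians):
On the way, in this order (a step that is already met when the one before it is completed fails the run):
1. the long lever is pressed in to its stop by the fingers (value of joint long_lever above 0.365 rad and contact force between the fingers and long_lever_front above 2 N), for 0.2 s.
2. the fingers leave the long lever and it springs right out (value of joint long_lever below 0.04 rad and contact force between the fingers and long_lever_front below 0.2 N), for 0.2 s.
3. the long lever is pressed in to its stop again (all of step 1), for 0.2 s.
At the end, for the whole second after the job is handed in: the fingers still press on the outer side of the long lever (more than 2 N) and keep it at rest within 0.035 rad of its stop (joint above 0.365 of 0.40); the short lever is out at rest (all of step 3 and velocity of joint long_lever between -0.1 and 0.1 rad/s and value of joint short_lever below 0.05 rad); the arm keeps its last pose, push and grip.
It fails at once if the short lever is pressed (value of joint short_lever above 0.08 rad).
It fails at once if the fingers reach in behind the long lever or pinch it (contact force between the fingers and long_lever_back above 2 N).
It fails at once if the fingers push or grip the bar (contact force between the fingers and long_bar above 3 N or contact force between the fingers and short_bar above 3 N).
It fails at once if the lever is forced (more than 60 N) (contact force between any of the fingers, the arm and long_lever_front above 60 N).
It fails at once if a loose thing on the bench is pushed, lifted or carried (moved more than 20 mm) (distance of any of spacer_block, stop_nut, bush_1, screwdriver, paste_tin, pliers from where it was at the start of the episode above 0.02 m).
It also fails if it takes over 40 s, if anything falls off the work surface, if the arm or the gripper's body presses on something with over 40 N, if the wrist force passes 120 N, or if a joint passes its speed limit or range.

## Robot

A 7-joint arm with a two-finger parallel gripper is mounted at the origin on a cart in front of the work surface, level with it; the furniture and walls round the work are solid. World frame = base frame: x ahead of the robot, y to its left, z up, the work surface at z = 0. Lengths are in mm, angles in rad, forces in N, time in s.
With the tool pointing down it reaches from about 400 to 850 mm from the base axis. Payload 6.9 kg.
Tool frame: the origin (TCP) lies midway between the tips of the shut fingers; the grasp point (between the pads) lies 19 mm behind it; z points along the fingers, y is the line along which they close (so a half turn about z gives the same grasp; the last joint's range is limited). The gripper opens to 85 mm and grips with 20 to 120 N. Pads are 22 mm wide; open, the fingers measure 114 mm over their backs; the gripper's body (76 mm by 85 mm) begins 54 mm behind the grasp point. The pads swing forward as they close: fully open they stand 13 mm farther back than shut.
Start: joints at [-1.208, 0.507, -0.238, 1.5, 0.126, 1.149, -0.155], TCP at [159.365, 604.328, 196.875] pointing down, gripper open.
Joint ranges: [-3.08, 3.08], [-0.24, 2.05], [-1.43, 1.35], [0, 2.5], [-1.52, 4.66], [0.17, 1.96], [-2.89, 2.89]. Speed limits (rad/s): [2.39, 2.39, 3.14, 3.14, 3.14, 3.14, 3.14].

## Interface

Orientations are given as a 3x3 rotation matrix whose columns are the frame's x, y, z axes.
In Python, from workcell import sensors, viewer, ticket gives the robot as it stands. The module is installed in compiled form; this text tells all that it offers.
- The arm moves only by the shell command python3 -m jog 'ROWS' [OPENING]. ROWS is JSON, a list of rows, each an object of numbers: "tx", "ty", "tz": the shift along the world's x, y, z in mm; "turn": the turn about the world's z in rad. In form: [{"tx": .., "ty": .., "tz": .., "turn": ..}, ...]. A call has 1 to 12 rows; each row shifts and turns the commanded pose from where the row before left it; what a row does not reach is not made up. A row lasts 1/8 s, in which the tool goes at most 62.5 mm and 10.7 degrees, less where a joint would pass 70% of its speed; a pose out of reach is approached as far as the arm can. A call with a gripper value outside its range is refused whole. OPENING is the opening, from -1 (shut) to 1 (fully open), so that 0 is half open, set as the call begins (- or left out, the last holds). The fingers move at their own pace and stop on an object; the grip force is fixed at half the most. Time passes only in rows, so rows that do not move let the fingers close. It gives the time, the measured TCP pose, the force, the opening and the grip force at its end, in the units of the state.
- sensors.state(): the state, without advancing time (a new reading comes with each control period).
- viewer.get_image(name): name is "scene" or "side" or "wrist"; returns a dict with "image" (400x640x3 uint8, red, green, blue), "fx", "fy", "cx", "cy" (pixels), "pose" (4x4, takes a point from camera to world coordinates). Camera axes: x right, y up, looking along -z (the intrinsics and any distortion apply to the point x, -y, -z); pixel columns grow to the right and rows downward; lengths in mm; the calibration is good to about 2 mm. The wrist camera is an equidistant fisheye: a pixel r from the principal point sees the ray r / f radians off the axis. A picture is of the moment at which its call begins. There is no depth.
- ticket.job_done(): hands the job in; it is judged then, once.
The state is a dict: "time_s": time; "joint_positions": joint angles; "joint_velocities": joint speeds; "effort": joint torques, N m; "tcp_pos": TCP position; "ee_rot": TCP orientation; "ft_force": force on the tool from outside, world axes, zero at the start; "moment": the same for the moment, N m; "finger_gap": opening from 0.0 (shut) to 1.0 (fully open); "finger_force": force on a finger pad.
Only numpy, scipy, OpenCV 4.12 (cv2) and the standard library are available. Lean on these libraries where they do the work, as an engineer would, in place of code of your own. Each camera call takes 0.05 s, during which the arm holds its last target. There are 200 camera calls.

## Working session

There is one attempt and no reset: what is moved stays moved. The work goes in short steps, Python scripts to look and compute and a shell command to move; the robot and the scene stay as the last step left them, time stands still between calls to the robot, and variables do not carry over. Pictures are saved under pics/ and viewed, at most 10 in all, crops included, and the job is handed in when it is done.

```bash
mkdir -p pics; python3 - <<'E'
from workcell import sensors, viewer
import cv2,numpy as np
for n in("scene","side"):
    d=viewer.get_image(n);cv2.imwrite(f"pics/{n}0.png",d["image"][:,:,::-1])
    print(n,d["fx"],d["fy"],d["cx"],d["cy"],np.round(d["pose"],3).tolist())
s=sensors.state();print(s["time_s"],s["tcp_pos"],np.round(s["ee_rot"],3).tolist(),s["ft_force"],s["finger_gap"])
E
```

```text
scene 518.1664423360423 518.1664423360423 314.6521439970904 209.64179898950195 [[-0.883, 0.356, -0.305, 21.689], [-0.468, -0.645, 0.604, 1133.12], [0.018, 0.677, 0.736, 1378.803], [0.0, 0.0, 0.0, 1.0]]
side 444.0831358481217 444.0831358481217 329.14609515964696 200.48207673490788 [[0.936, 0.208, -0.282, 167.566], [-0.351, 0.528, -0.774, -938.625], [-0.012, 0.823, 0.567, 827.615], [0.0, 0.0, 0.0, 1.0]]
0.1 [159.30242476 603.81564177 196.10110439] [[-0.967, 0.255, -0.0], [0.255, 0.967, -0.002], [-0.0, -0.002, -1.0]] [-0.57846863 -0.64365422 -0.03195411] 1.000663908417331
```

View pics/scene0.png

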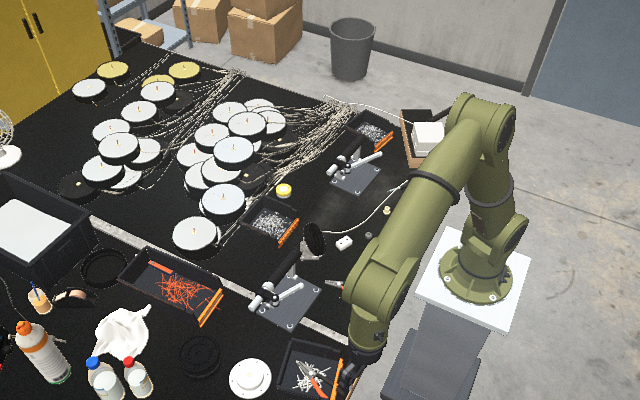

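View pics/side0.png

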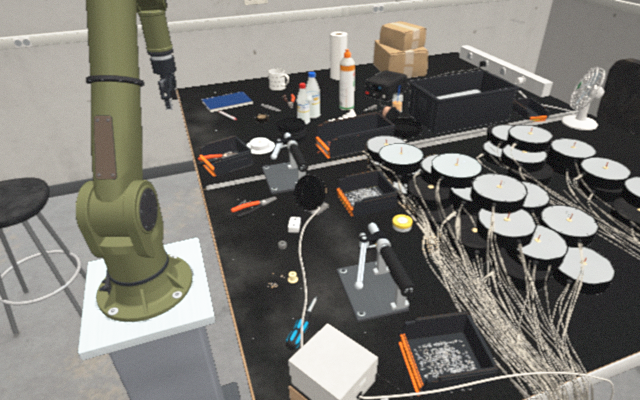

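The scene view shows two stands, at about (355,172) on the right of the robot and (285,300) on the left. In the side view they are at (375,285) and (285,172). I'll enlarge both.

```bash
python3 - <<'E'
import cv2,numpy as np
a=cv2.imread("pics/scene0.png");b=cv2.imread("pics/side0.png")
c=lambda im,x,y:cv2.resize(im[y:y+70,x:x+95],(400,295),interpolation=cv2.INTER_CUBIC)
# top-left corners: scene (315,135),(240,262); side (330,220),(250,125)
cv2.imwrite("pics/crops.png",np.vstack([np.hstack([c(a,315,135),c(a,240,262)]),np.hstack([c(b,330,220),c(b,250,125)])]))
E
```

```text
(no output)
```

View pics/crops.png

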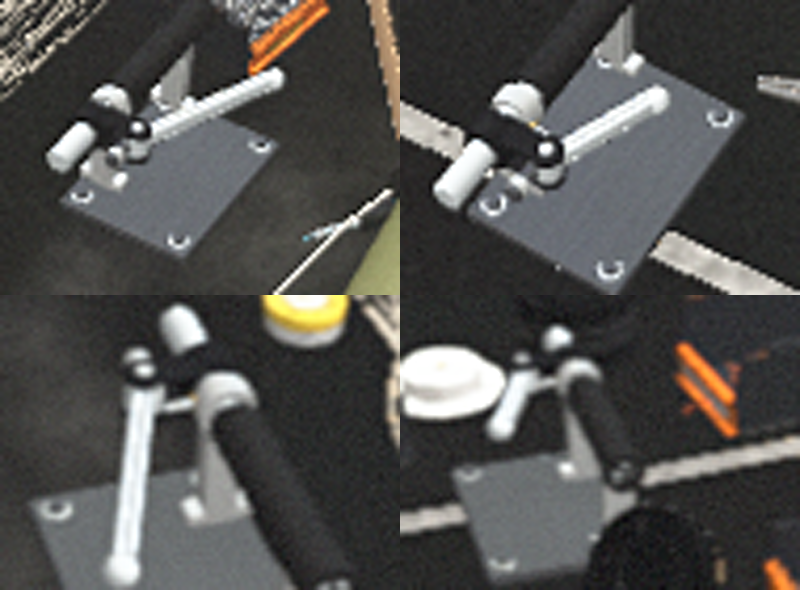

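The top-left and bottom-left crops (the right-hand stand) show the longer lever. Its pivot cap is at about scene (348,166), side (363,238), and its ball at scene (381,153.5), side (359,284.6). Next I'll cast rays to get positions.

```bash
cat > h.py <<'E'
import numpy as np
from workcell import viewer
def ray(d,p):
    P=np.array(d["pose"]);v=P[:3,:3]@np.array([(p[0]-d["cx"])/d["fx"],-(p[1]-d["cy"])/d["fy"],-1]);return P[:3,3],v
def plane(d,p,z):
    o,v=ray(d,p);return o+v*(z-o[2])/v[2]
def tri(a,p,b,q):
    o1,v1=ray(a,p);o2,v2=ray(b,q)
    t=np.linalg.lstsq(np.c_[v1,-v2],o2-o1,rcond=None)[0]
    x,y=o1+v1*t[0],o2+v2*t[1];return (x+y)/2,np.linalg.norm(x-y)
E
python3 - <<'E'
from h import *
np.set_printoptions(precision=1,suppress=True)
a=viewer.get_image("scene");b=viewer.get_image("side")
S=lambda x,y:(315+x/4.21,135+y/4.21)
T=lambda x,y:(330+x/4.21,220+(y-295)/4.21)
print("ball",tri(a,S(277,78),b,T(122,567)),plane(a,S(277,78),100),plane(b,T(122,567),100))
print("cap",tri(a,S(139,130),b,T(141,367)))
print("base screws scene",[plane(a,S(*p),13) for p in((82,195),(178,240),(262,146))])
print("screw side",plane(b,T(57,508),13))
print("short ball",plane(a,(240+655/4.21,262+98/4.21),100),plane(b,(250+(495-400)/4.21,125+(430-295)/4.21),100))
for n,p in dict(tin=(402,222),bush=(292,278),nut=(283,244),block=(293,223),sd=(298,332),sdtip=(313,300)).items(): print(n,plane(b,p,10))
E
```

```text
ball (array([ 471.2, -287.6,  101.4]), np.float64(5.30178798847578)) [ 468.9 -288.   100. ] [ 474.7 -285.6  100. ]
cap (array([ 543.1, -152.4,  115.2]), np.float64(4.331528187495955))
base screws scene [array([ 590.5, -152.7,   13. ]), array([ 491.3, -143. ,   13. ]), array([ 474.4, -290.7,   13. ])]
screw side [ 494.1 -146.1   13. ]
short ball [198.9 236.4 100. ] [442.4 365.4 100. ]
tin [738.9 -12.1  10. ]
bush [ 360.5 -120.3   10. ]
nut [375.6  19.9  10. ]
block [430.4 103.8  10. ]
sd [ 323.8 -291.1   10. ]
sdtip [ 386.8 -211.8   10. ]
```

```bash
python3 - <<'E'
from h import *
np.set_printoptions(precision=1,suppress=True)
a=viewer.get_image("scene");b=viewer.get_image("side")
print("disc",tri(a,(313,238),b,(310,192)))
print("box",tri(a,(428,125),b,(332,358)))
print("short ball",plane(a,(300,285),100),"sd",plane(a,(408,185),8),"disc on bench",plane(a,(313,238),0))
E
python3 -m jog '[{"tz":40},{"tz":40},{"tz":40}]' -1
```

```text
disc (array([510.2, 168.7,  64.2]), np.float64(3.8329581652947406))
box (array([ 348.2, -473.9,  146.4]), np.float64(20.812380806863978))
short ball [448.1 371.5 100. ] sd [ 340.6 -274.4    8. ] disc on bench [536.2 121.    0. ]schema error: expected keys tx, ty, tz, turn
```

```bash
python3 -m jog '[{"tx":0,"ty":0,"tz":50,"turn":0},{"tx":0,"ty":0,"tz":50,"turn":0},{"tx":50,"ty":-30,"tz":0,"turn":0},{"tx":50,"ty":-30,"tz":0,"turn":0},{"tx":50,"ty":-35,"tz":0,"turn":0},{"tx":50,"ty":-35,"tz":0,"turn":0},{"tx":40,"ty":-45,"tz":0,"turn":0},{"tx":20,"ty":-55,"tz":0,"turn":0},{"tx":20,"ty":-55,"tz":0,"turn":0},{"tx":20,"ty":-55,"tz":0,"turn":0},{"tx":10,"ty":-60,"tz":0,"turn":0},{"tx":0,"ty":0,"tz":0,"turn":0}]' -1; python3 -c "
from workcell import sensors
print(sensors.state()['joint_positions'])"
```

```text
time_s: 1.8
tcp_pos: [470.8, 198.5, 297.2]
ee_rot: [[-0.965, 0.264, 0.001], [0.264, 0.965, -0.002], [-0.002, -0.002, -1.0]]
ft_force: [-0.1, 1.1, -0.3]
finger_gap: 0.0
finger_force: 0.0
[-0.3743884   0.25474031 -0.09958755  1.61471863  0.02900421  1.27356264
  0.8245081 ]
```

```bash
python3 -m jog '[{"tx":0,"ty":-55,"tz":0,"turn":0.05},{"tx":0,"ty":-55,"tz":0,"turn":0.05},{"tx":0,"ty":-55,"tz":0,"turn":0.05},{"tx":0,"ty":-50,"tz":0,"turn":0},{"tx":-10,"ty":-50,"tz":0,"turn":0},{"tx":-10,"ty":-50,"tz":0,"turn":0},{"tx":-10,"ty":-45,"tz":0,"turn":0},{"tx":-10,"ty":-45,"tz":0,"turn":0},{"tx":-10,"ty":-40,"tz":0,"turn":0},{"tx":0,"ty":0,"tz":0,"turn":0},{"tx":0,"ty":0,"tz":0,"turn":0}]' -1
python3 - <<'E'
from workcell import sensors, viewer
import cv2,numpy as np
print(sensors.state()['joint_positions'])
d=viewer.get_image("wrist");cv2.imwrite("pics/w1.png",d["image"][:,:,::-1]);print(d["fx"],d["cx"],d["cy"],np.round(d["pose"],3).tolist())
E
```

```text
time_s: 3.18
tcp_pos: [420.1, -239.3, 296.8]
ee_rot: [[-0.994, 0.106, 0.0], [0.106, 0.994, 0.001], [-0.0, 0.001, -1.0]]
ft_force: [0.3, 0.9, -0.6]
finger_gap: -0.003
finger_force: 0.0
[ 0.3416391   0.21135217  0.16105767  1.6798303  -0.03631199  1.25357097
  1.97481456]
309.70691628693146 319.1629715453834 199.90542669994971 [[0.106, -0.956, -0.272, 351.392], [0.994, 0.102, 0.028, -230.853], [0.001, -0.274, 0.962, 473.052], [0.0, 0.0, 0.0, 1.0]]
```

View pics/w1.png

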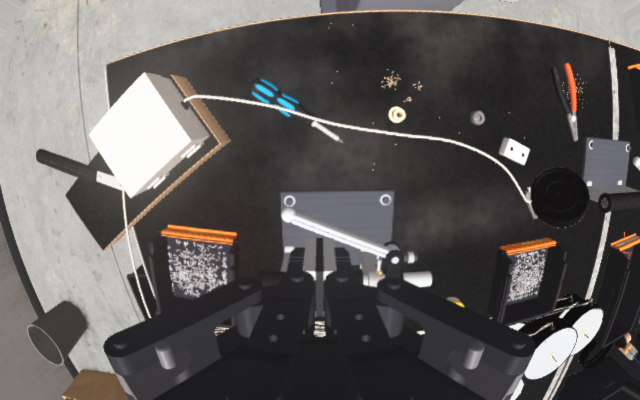

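The wrist view shows the ball at about (290,215), the pivot cap at (394,256), and two base screws at (290,200) and (385,200). The screwdriver, around (300,110), is well behind the approach.

```bash
python3 - <<'E'
from h import *
np.set_printoptions(precision=1,suppress=True)
d=viewer.get_image("wrist");P=np.array(d["pose"])
def fp(p,z):
    u=np.array([p[0]-d["cx"],p[1]-d["cy"]]);r=np.linalg.norm(u);t=r/d["fx"]
    v=P[:3,:3]@np.array([np.sin(t)*u[0]/r,-np.sin(t)*u[1]/r,-np.cos(t)]);o=P[:3,3];return o+v*(z-o[2])/v[2]
for n,p,z in(("ball",(289,215),100),("cap",(394,257),118),("s1",(290,200),13),("s2",(385,200),13),("sdtip",(341,141),8)):print(n,fp(p,z))
E
```

```text
ball [ 473.  -281.7  100. ]
cap [ 539.1 -152.1  118. ]
s1 [ 477.2 -288.8   13. ]
s2 [ 492.8 -141.1   13. ]
sdtip [ 395.3 -201.7    8. ]
```

```bash
python3 -m jog '[{"tx":0,"ty":-15,"tz":-50,"turn":0},{"tx":0,"ty":0,"tz":-50,"turn":0},{"tx":0,"ty":0,"tz":-50,"turn":0},{"tx":0,"ty":0,"tz":-45,"turn":0},{"tx":0,"ty":0,"tz":-20,"turn":0},{"tx":15,"ty":0,"tz":0,"turn":0},{"tx":15,"ty":0,"tz":0,"turn":0},{"tx":0,"ty":0,"tz":0,"turn":0},{"tx":0,"ty":0,"tz":0,"turn":0}]' -1
python3 - <<'E'
from workcell import viewer
import cv2
d=viewer.get_image("side");im=d["image"][200:320,300:440,::-1]
w=viewer.get_image("wrist")["image"][130:290,230:440,::-1]
import numpy as np
cv2.imwrite("pics/c2.png",np.hstack([cv2.resize(im,(400,343)),cv2.resize(w,(400,343))]))
E
```

```text
time_s: 4.4
tcp_pos: [449.6, -255.7, 82.5]
ee_rot: [[-0.994, 0.107, 0.001], [0.107, 0.994, -0.0], [-0.001, -0.0, -1.0]]
ft_force: [0.7, -0.5, -0.7]
finger_gap: 0.003
finger_force: 0.0
```

View pics/c2.png

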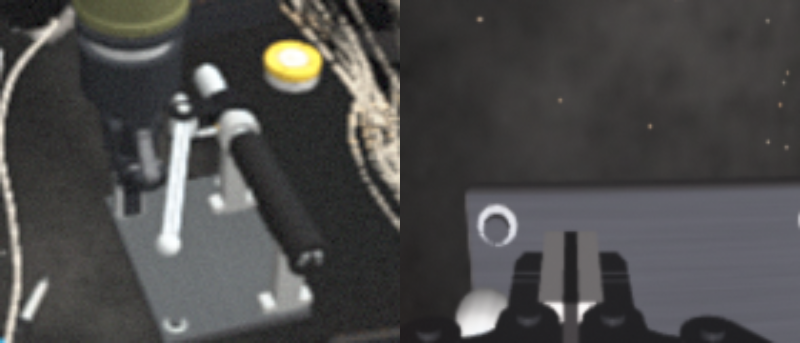

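The shut fingers stand on the outer side of the blade, just short of the ball end, and are still clear of it. Pressing in gently.

```bash
python3 -m jog '[{"tx":8,"ty":0,"tz":0,"turn":0},{"tx":8,"ty":0,"tz":0,"turn":0},{"tx":8,"ty":-2,"tz":0,"turn":0},{"tx":8,"ty":-2,"tz":0,"turn":0},{"tx":8,"ty":-2,"tz":0,"turn":0},{"tx":0,"ty":0,"tz":0,"turn":0}]' -1;python3 -m jog '[{"tx":5,"ty":-1,"tz":0,"turn":0},{"tx":5,"ty":-1,"tz":0,"turn":0},{"tx":0,"ty":0,"tz":0,"turn":0}]' -1;python3 -m jog '[{"tx":4,"ty":0,"tz":0,"turn":0},{"tx":0,"ty":0,"tz":0,"turn":0}]' -1
```

```text
time_s: 5.25
tcp_pos: [490.0, -261.8, 81.7]
ee_rot: [[-0.994, 0.107, 0.0], [0.107, 0.994, -0.0], [-0.0, -0.0, -1.0]]
ft_force: [0.1, 0.8, 0.6]
finger_gap: 0.002
finger_force: 0.0
time_s: 5.62
tcp_pos: [499.8, -263.7, 81.9]
ee_rot: [[-0.994, 0.107, 0.0], [0.107, 0.994, -0.0], [-0.0, -0.0, -1.0]]
ft_force: [-0.3, 0.3, -0.2]
finger_gap: -0.002
finger_force: 0.0
time_s: 5.88
tcp_pos: [503.7, -263.6, 81.9]
ee_rot: [[-0.994, 0.107, 0.0], [0.107, 0.994, 0.0], [-0.0, 0.0, -1.0]]
ft_force: [-0.1, -1.0, 0.7]
finger_gap: 0.003
finger_force: 0.0
```

There's no contact force yet where I expected some, so I'll look before going on.

```bash
python3 - <<'E'
from workcell import viewer
import cv2, numpy as np
im=viewer.get_image("side")["image"][200:320,300:440,::-1]
w=viewer.get_image("scene")["image"][120:222,300:420,::-1]
cv2.imwrite("pics/c3.png",np.hstack([cv2.resize(im,(400,343)),cv2.resize(w,(400,343))]))
E
```

```text
(no output)
```

View pics/c3.png

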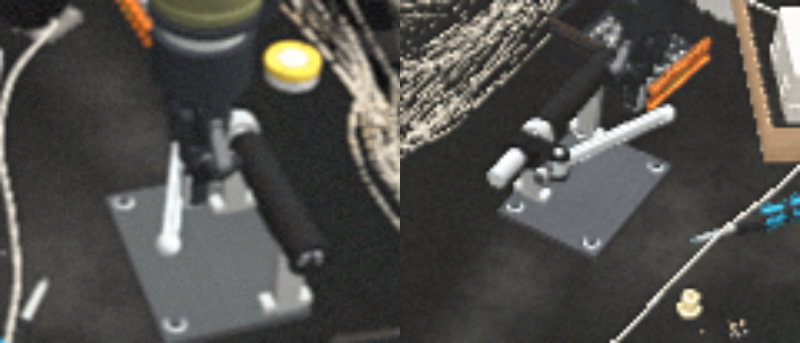

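The side crop shows the lever at (170,200) still out, with the fingers at (205,190) seen past it. The scene crop shows no arm at all. Something disagrees, so I'll view the full scene image and cast rays for the fingertip.

```bash
python3 - <<'E'
from h import *
import cv2
from workcell import sensors
np.set_printoptions(precision=1,suppress=True)
a=viewer.get_image("scene");b=viewer.get_image("side")
cv2.imwrite("pics/full4.png",a["image"][:,:,::-1])
print(np.round(a["pose"],3).tolist(),a["fx"])
q=(300+205*.35,200+200*.35)
for z in(60,82,120,200):print(z,plane(b,q,z))
for n,d in(("scene",a),("side",b)):
    P=np.array(d["pose"])
    for X in([503.7,-263.6,81.9],[473,-284,100],[541,-151,100],[523,-265,100]):
        c=P[:3,:3].T@(np.array(X)-P[:3,3]);print(n,X,d["cx"]-d["fx"]*c[0]/c[2],d["cy"]+d["fy"]*c[1]/c[2])
s=sensors.state();print(s["time_s"],s["tcp_pos"],s["joint_positions"])
E
```

```text
[[-0.883, 0.356, -0.305, 21.689], [-0.468, -0.645, 0.604, 1133.12], [0.018, 0.677, 0.736, 1378.803], [0.0, 0.0, 0.0, 1.0]] 518.1664423360423
60 [ 541.2 -215.2   60. ]
82 [ 530.5 -236.    82. ]
120 [ 512.  -271.8  120. ]
200 [ 473.  -347.2  200. ]
scene [503.7, -263.6, 81.9] 369.17213415695494 157.94086569769996
scene [473, -284, 100] 379.3721173001825 153.78876646821078
scene [541, -151, 100] 347.6250254149654 169.01128847510662
scene [523, -265, 100] 365.0654537949415 152.4158252291646
side [503.7, -263.6, 81.9] 366.36569370892954 280.57623445461616
side [473, -284, 100] 358.01535505877644 284.34230594670487
side [541, -151, 100] 361.5984761092892 242.02912648298852
side [523, -265, 100] 374.45362192967315 273.2244306797896
6.075 [ 503.2 -263.6   81.9] [ 0.3  0.5  0.1  1.8 -0.1  0.8  2. ]
```

View pics/full4.png

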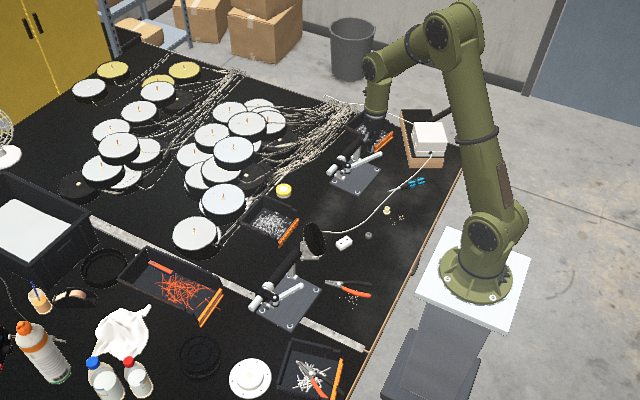

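```bash
python3 - <<'E'
from h import *
import cv2
a=viewer.get_image("scene")["image"][100:190,330:410,::-1]
b=viewer.get_image("side")["image"][210:300,330:410,::-1]
f=lambda i:cv2.convertScaleAbs(cv2.resize(i,(400,450),interpolation=cv2.INTER_CUBIC),alpha=2.2,beta=20)
cv2.imwrite("pics/c5.png",np.hstack([f(a),f(b)]))
E
```

```text
(no output)
```

View pics/c5.png

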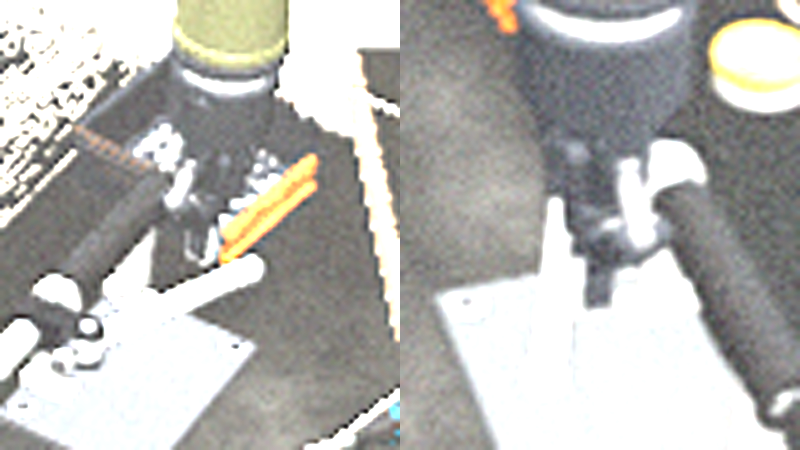

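The fingertip ends at about (370,152) in the scene view and (369.6,271) in the side view. I'll triangulate it.

```bash
python3 - <<'E'
from h import *
from workcell import sensors
a=viewer.get_image("scene");b=viewer.get_image("side");w=viewer.get_image("wrist")
print(tri(a,(370,152.4),b,(369.6,271)))
print(np.round(w["pose"],2).tolist()); s=sensors.state();print(s["tcp_pos"],s["ft_force"],s["finger_gap"])
E
```

```text
(array([ 506.85250287, -264.77381413,  110.03810545]), np.float64(7.1342943895982085))
[[0.11, -0.96, -0.27, 434.64], [0.99, 0.1, 0.03, -254.96], [0.0, -0.27, 0.96, 258.2], [0.0, 0.0, 0.0, 1.0]]
[ 503.31153065 -263.6684721    81.89875478] [-1.00342904  0.12457419 -0.56125409] -0.0010492131999103437
```

The real fingertips sit about 28 mm above the reported TCP, so they passed just over the blade. The x and y positions agree. I'll back off along the same line and go 30 mm lower, which is safe under either reading of the height.

```bash
python3 -m jog '[{"tx":-20,"ty":2,"tz":0,"turn":0},{"tx":-20,"ty":2,"tz":0,"turn":0},{"tx":-20,"ty":2,"tz":0,"turn":0},{"tx":0,"ty":0,"tz":0,"turn":0},{"tx":0,"ty":0,"tz":-15,"turn":0},{"tx":0,"ty":0,"tz":-15,"turn":0},{"tx":0,"ty":0,"tz":0,"turn":0}]' -1;python3 -m jog '[{"tx":8,"ty":0,"tz":0,"turn":0},{"tx":8,"ty":0,"tz":0,"turn":0},{"tx":8,"ty":0,"tz":0,"turn":0},{"tx":6,"ty":0,"tz":0,"turn":0},{"tx":0,"ty":0,"tz":0,"turn":0}]' -1;python3 -m jog '[{"tx":6,"ty":-1,"tz":0,"turn":0},{"tx":6,"ty":-1,"tz":0,"turn":0},{"tx":0,"ty":0,"tz":0,"turn":0}]' -1
```

```text
time_s: 7.2
tcp_pos: [443.1, -257.2, 50.6]
ee_rot: [[-0.994, 0.107, -0.002], [0.107, 0.994, 0.001], [0.002, 0.001, -1.0]]
ft_force: [0.7, -0.0, -0.3]
finger_gap: 0.002
finger_force: 0.0
time_s: 7.82
tcp_pos: [473.3, -257.5, 51.8]
ee_rot: [[-0.994, 0.107, -0.001], [0.107, 0.994, 0.0], [0.001, 0.0, -1.0]]
ft_force: [-2.0, 0.1, 1.0]
finger_gap: 0.001
finger_force: 1.1
time_s: 8.2
tcp_pos: [485.5, -260.0, 51.8]
ee_rot: [[-0.994, 0.108, -0.0], [0.108, 0.994, -0.0], [0.0, -0.0, -1.0]]
ft_force: [-4.3, -1.3, 1.4]
finger_gap: -0.003
finger_force: 1.7
```

```bash
python3 -m jog '[{"tx":6,"ty":-1,"tz":0,"turn":0},{"tx":6,"ty":-1,"tz":0,"turn":0},{"tx":4,"ty":0,"tz":0,"turn":0},{"tx":0,"ty":0,"tz":0,"turn":0}]' -1;python3 -m jog '[{"tx":4,"ty":0,"tz":0,"turn":0},{"tx":0,"ty":0,"tz":0,"turn":0}]' -1;python3 -m jog '[{"tx":3,"ty":0,"tz":0,"turn":0},{"tx":0,"ty":0,"tz":0,"turn":0}]' -1
```

```text
time_s: 8.7
tcp_pos: [500.7, -262.3, 51.8]
ee_rot: [[-0.994, 0.108, -0.001], [0.108, 0.994, -0.0], [0.001, -0.001, -1.0]]
ft_force: [-5.6, -2.2, 1.4]
finger_gap: -0.005
finger_force: 2.4
time_s: 8.95
tcp_pos: [504.5, -262.5, 51.8]
ee_rot: [[-0.994, 0.109, -0.001], [0.109, 0.994, -0.001], [0.001, -0.001, -1.0]]
ft_force: [-5.8, -1.8, 1.1]
finger_gap: -0.002
finger_force: 2.5
time_s: 9.2
tcp_pos: [507.3, -262.7, 51.8]
ee_rot: [[-0.994, 0.109, -0.002], [0.109, 0.994, -0.001], [0.001, -0.001, -1.0]]
ft_force: [-6.0, -3.1, 2.0]
finger_gap: -0.004
finger_force: 2.7
```

```bash
for i in 1 2; do python3 -m jog '[{"tx":2,"ty":0,"tz":0,"turn":0},{"tx":0,"ty":0,"tz":0,"turn":0}]' -1 | grep -E "tcp|ft_"; done
```

```text
tcp_pos: [509.2, -262.9, 51.8]
ft_force: [-6.2, -3.7, 2.1]
tcp_pos: [511.1, -263.0, 51.8]
ft_force: [-6.5, -3.7, 2.1]
```

```bash
python3 -m jog '[{"tx":1.5,"ty":0,"tz":0,"turn":0},{"tx":0,"ty":0,"tz":0,"turn":0}]' -1 | grep -E "tcp|ft_"; python3 -m jog '[{"tx":1.5,"ty":0,"tz":0,"turn":0},{"tx":0,"ty":0,"tz":0,"turn":0}]' -1 | grep -E "tcp|ft_"
```

```text
tcp_pos: [512.5, -263.2, 51.8]
ft_force: [-7.1, -4.1, 1.2]
tcp_pos: [513.9, -263.2, 51.8]
ft_force: [-6.9, -4.3, 1.9]
```

```bash
python3 -m jog '[{"tx":1.5,"ty":0,"tz":0,"turn":0},{"tx":0,"ty":0,"tz":0,"turn":0}]' -1 | grep -E "tcp|ft_"; python3 -m jog '[{"tx":1.5,"ty":0,"tz":0,"turn":0},{"tx":0,"ty":0,"tz":0,"turn":0}]' -1 | grep -E "tcp|ft_"
```

```text
tcp_pos: [515.2, -263.4, 51.8]
ft_force: [-7.7, -4.5, 1.6]
tcp_pos: [516.3, -263.5, 51.8]
ft_force: [-7.0, -4.2, 1.9]
```

```bash
python3 -m jog '[{"tx":1.5,"ty":0,"tz":0,"turn":0},{"tx":0,"ty":0,"tz":0,"turn":0}]' -1 | grep -E "tcp|ft_"; python3 -m jog '[{"tx":1.5,"ty":0,"tz":0,"turn":0},{"tx":0,"ty":0,"tz":0,"turn":0}]' -1 | grep -E "tcp|ft_"
python3 - <<'E'
from h import *
import cv2
a=viewer.get_image("scene")["image"][100:190,330:410,::-1]
b=viewer.get_image("side")["image"][210:300,330:410,::-1]
f=lambda i:cv2.resize(i,(400,450),interpolation=cv2.INTER_CUBIC)
cv2.imwrite("pics/c6.png",np.hstack([f(a),f(b)]))
E
```

```text
tcp_pos: [516.4, -263.5, 51.7]
ft_force: [-11.9, -3.8, 4.6]
tcp_pos: [516.5, -263.5, 51.7]
ft_force: [-14.8, -3.8, 6.8]
```

View pics/c6.png

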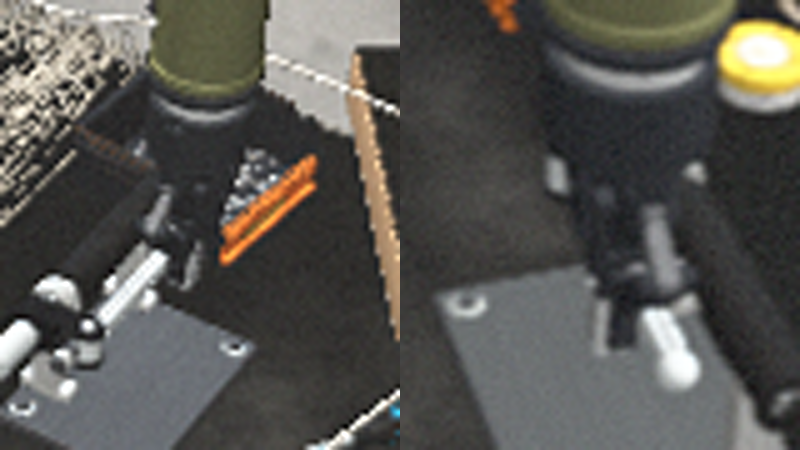

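The view shows the blade roughly parallel to the bar, with the ball at side (385.6,284.4). The TCP has stalled while the force rises. I'll check the angle.

```bash
python3 - <<'E'
from h import *
b=viewer.get_image("side")
r=plane(b,(359,284.6),100);e=plane(b,(385.6,284.4),100);p=plane(b,(361.6,242),100)
an=lambda v:np.arctan2(v[0],-v[1])
print(r,e,an(e-p)-an(r-p), np.linalg.norm(e-r), 2*.160*np.sin(.2))
E
```

```text
[ 474.7515879 -285.5454996  100.       ] [ 531.01931258 -306.72992701  100.        ] 0.3932531138816697 60.12351292094954 0.0635741858544196
```

The lever is at its stop: about 0.39 rad by the picture, and the TCP stalled. Now I'll back off fully and let it spring out.

```bash
python3 -m jog '[{"tx":-20,"ty":2,"tz":0,"turn":0},{"tx":-20,"ty":2,"tz":0,"turn":0},{"tx":-20,"ty":1,"tz":0,"turn":0},{"tx":-18,"ty":0,"tz":0,"turn":0},{"tx":0,"ty":0,"tz":0,"turn":0},{"tx":0,"ty":0,"tz":0,"turn":0},{"tx":0,"ty":0,"tz":0,"turn":0},{"tx":0,"ty":0,"tz":0,"turn":0},{"tx":0,"ty":0,"tz":0,"turn":0},{"tx":0,"ty":0,"tz":0,"turn":0}]' -1
python3 - <<'E'
from h import *
import cv2
a=viewer.get_image("scene")["image"][100:190,330:410,::-1]
b=viewer.get_image("side")["image"][210:300,330:410,::-1]
f=lambda i:cv2.resize(i,(400,450),interpolation=cv2.INTER_CUBIC)
cv2.imwrite("pics/c7.png",np.hstack([f(a),f(b)]))
E
```

```text
time_s: 12.6
tcp_pos: [443.5, -256.7, 51.8]
ee_rot: [[-0.994, 0.108, -0.0], [0.108, 0.994, -0.0], [0.0, -0.0, -1.0]]
ft_force: [-0.3, 0.2, -0.7]
finger_gap: 0.001
finger_force: 0.0
```

View pics/c7.png

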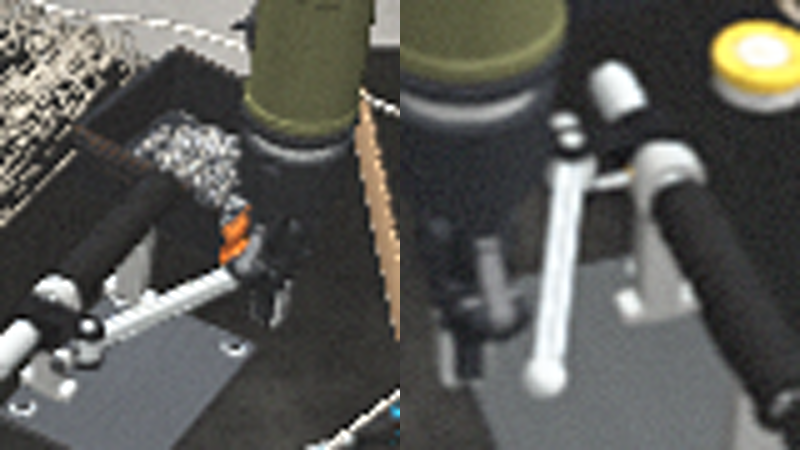

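The lever is right out: the ball is back at about (359,285) in the side view and the fingers are clear of it. Pressing in again.

```bash
python3 -m jog '[{"tx":10,"ty":0,"tz":0,"turn":0},{"tx":10,"ty":0,"tz":0,"turn":0},{"tx":8,"ty":-1,"tz":0,"turn":0},{"tx":8,"ty":-1,"tz":0,"turn":0},{"tx":8,"ty":-1,"tz":0,"turn":0},{"tx":8,"ty":-1,"tz":0,"turn":0},{"tx":8,"ty":-1,"tz":0,"turn":0},{"tx":6,"ty":0,"tz":0,"turn":0},{"tx":4,"ty":0,"tz":0,"turn":0},{"tx":2,"ty":0,"tz":0,"turn":0},{"tx":0,"ty":0,"tz":0,"turn":0},{"tx":0,"ty":0,"tz":0,"turn":0}]' -1
```

```text
time_s: 14.2
tcp_pos: [514.0, -263.2, 51.7]
ee_rot: [[-0.994, 0.109, -0.002], [0.109, 0.994, -0.001], [0.002, -0.001, -1.0]]
ft_force: [-7.0, -3.9, 0.6]
finger_gap: 0.001
finger_force: 3.1
```

```bash
python3 -m jog '[{"tx":2,"ty":0,"tz":0,"turn":0},{"tx":2,"ty":0,"tz":0,"turn":0},{"tx":2,"ty":0,"tz":0,"turn":0},{"tx":0,"ty":0,"tz":0,"turn":0},{"tx":0,"ty":0,"tz":0,"turn":0},{"tx":0,"ty":0,"tz":0,"turn":0}]' -1
```

```text
time_s: 14.95
tcp_pos: [516.6, -263.5, 51.6]
ee_rot: [[-0.994, 0.111, -0.007], [0.111, 0.994, -0.0], [0.007, -0.001, -1.0]]
ft_force: [-16.2, -4.1, 7.1]
finger_gap: 0.001
finger_force: 7.4
```

Same stall position (516.5 mm) and about 16 N, so the lever is held at its stop again.

```bash
python3 -m jog '[{"tx":0,"ty":0,"tz":0,"turn":0},{"tx":0,"ty":0,"tz":0,"turn":0},{"tx":0,"ty":0,"tz":0,"turn":0}]' -1 | grep -E "tcp|ft_"; python3 -c "
from workcell import ticket
print(ticket.job_done())"
```

```text
tcp_pos: [516.6, -263.5, 51.6]
ft_force: [-14.9, -4.2, 7.6]
the job is handed in; nothing more can be done
None
```

The long lever was pressed to its stop, let spring right out on its own, and pressed in again; I handed in with the fingers holding it there at about 15 N, and the short lever and loose things were not touched.

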